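# Sweep the pork dumplings into the empty packing bay

### The arm

A 6-joint arm with a two-finger parallel gripper is mounted at the origin on the work surface. World frame = base frame: x ahead of the robot, y to its left, z up, the work surface at z = 0. Lengths are in m, angles in rad, forces in N, time in s.
With the tool pointing down it reaches from about 0.375 to 0.75 m from the base axis. Payload 9 kg.
Tool frame: the origin (TCP) lies at the very end of the fingers, on their centre line; the grasp point (between the pads) lies 19 mm behind it; z points along the fingers, y is the direction in which the jaws open and shut (so a half turn about z gives the same grasp; the last joint's range is limited). The gripper opens to 85 mm and grips with 20 to 120 N. Pads are 22 mm wide; open, the fingers measure 114 mm over their backs; the gripper's body (76 mm by 85 mm) begins 54 mm behind the grasp point. The pads swing forward as they close: fully open they stand 13 mm farther back than shut.
Start: joints at [1.104, 0.104, 0.097, 1.564, 0, 1.353], TCP at [0.148, 0.582, 0.231] pointing down, gripper open.
Joint ranges: [-2.99, 2.99], [-0.84, 1.86], [-1.1, 1.16], [-1.84, 2.11], [-1.51, 1.56], [-3.14, 3.14]. Speed limits (rad/s): [2.22, 2.22, 2.57, 3.14, 3.14, 3.14].

### API

Orientations are given as a rotation vector (axis times angle).
In Python, from plant import bot, read_camera, silhouettes, landmark_of gives the robot as it stands.
- The arm moves only by the tool send_rows, never from a script. Its argument "rows" is a list of rows, each a list of 5 numbers: the shift along the tool's x, y, z in cm, then the turn about the tool's z in degrees, then the closure, from -1 (fully open) to 1 (shut), so that 0 is half open. In form: [[tx, ty, tz, turn, hand], ...]. A call has 1 to 5 rows; each row shifts and turns the commanded pose from where the row before left it, along the tool's axes as they then stand; what a row does not reach is not made up. A row lasts 1/8 s, in which the tool goes at most 62.5 mm and 10.7 degrees, less where a joint would pass 70% of its speed; a pose out of reach is approached as far as the arm can. A call with a gripper value outside its range is refused whole. The fingers move at their own pace and stop on an object; "force" is the grip in N (left out, the last holds). Time passes only in rows, so rows that do not move let the fingers close. It gives the time, the measured TCP pose, the force and the opening at its end, in the units of the state.
- bot.get_obs(): the state, without advancing time (a new reading comes with each control period).
- read_camera(name): name is "side" or "top" or "wrist"; returns a dict with "img" (420x560x3 uint8, red, green, blue), "z_map" (420x560 float32, m along the optical axis (not along the pixel's ray), 0 where there is no reading), "K" (3x3 intrinsics, pixels), "cam_to_world" (4x4, takes a point from camera to world coordinates); the wrist camera has in their place "hand_eye" (4x4, takes a point from camera to tool coordinates, whose origin is the TCP and whose axes are the flange's). Camera axes: x right, y up, looking along -z (the intrinsics and any distortion apply to the point x, -y, -z); pixel columns grow to the right and rows downward; lengths in m; the calibration is good to about 2 mm. The wrist camera is an equidistant fisheye: a pixel r from the principal point sees the ray r / f radians off the axis. A picture is of the moment at which its call begins: read the wrist's pose just before it.
- bot.hand_in(): hands the job in, once; it reports no verdict.
Trained networks look in the newest picture that a camera, given by its name, has taken for a name from the list of things; names that differ only in an ending like _2 or _b are one class to them, and where a whole thing is asked for, a point or a joint stands for the part that bears it (a point fixed in the world has none). Each returns a list of dicts, best first, with "score" (0 to 1); they miss things now and then, are a little off and sometimes report something else, mostly with a low value. They report only what shows in the picture. A call takes as long as a camera call. They do not tell look-alikes from the thing itself.
- silhouettes(camera, name): "pixels" (420x560 bool, what is visible of it) and "bbox" ([centre column, centre row, width, height] in pixels, round what is visible of it).
- landmark_of(camera, name): "point" ([column, row] in pixels: a listed point, or the origin of a listed thing).
The state is a dict: "time": time; "joint_positions": joint angles; "qd": joint speeds; "joint_torque": joint torques, N m; "tcp_pos": TCP position; "orientation": TCP orientation; "wrist_force": force on the tool from outside, world axes, zero at the start; "moment": the same for the moment, N m; "opening": finger opening in m.
Only numpy, scipy, OpenCV 4.12 (cv2) and the standard library are available. Lean on these libraries where they do the work, as an engineer would, in place of code of your own. Each camera call takes 0.05 s, during which the arm holds its last target.

### The job

Sweep the two loose pork dumplings (pale yellow, brown filling) that stand between the robot and the bays across the table with the fingertips until both stand fully inside the empty orange-edged bay. Only push them gently along the table: do not pinch, press down on, lift or tip them. Leave the green spinach dumplings in the other bay, the small amber jar, the white cup and everything else on the table where they are.

Things in the scene. Friction and masses are not known exactly. Their poses are not given: they have to be found in the camera images.
- pork_a: pork dumpling to be swept: pale yellow wrapper, brown filling on top; frozen hard, upright round dumpling, 40 mm across its straight side and 33 mm tall with its frilled top, 30 g, standing loose on the table (mass varies a little); slides when pushed low on its side; origin at the centre of its underside, z up
- pork_b: pork dumpling to be swept: pale yellow wrapper, brown filling on top; frozen hard, upright round dumpling, 40 mm across its straight side and 33 mm tall with its frilled top, 30 g, standing loose on the table (mass varies a little); slides when pushed low on its side; origin at the centre of its underside, z up
- bay_pork: The empty bay, for the pork dumplings; left or right one of two, mouth roughly towards the robot. Three-sided steel bay with an orange strip on top, fixed, floorless (the table runs straight in); walls 5 mm thick, 33 mm high; inside 120 mm deep (x) by 160 mm wide (y). Origin on the table, middle of the inside; x points to the closed back (inner face +60 mm), open mouth at x = -60 mm, side walls' inner faces at y = +-80 mm.
- bay_spinach: The other bay, holding the spinach dumplings; leave it alone. Three-sided steel bay with a green strip on top, fixed, floorless (the table runs straight in); walls 5 mm thick, 33 mm high; inside 120 mm deep (x) by 160 mm wide (y). Origin on the table, middle of the inside; x points to the closed back (inner face +60 mm), open mouth at x = -60 mm, side walls' inner faces at y = +-80 mm.
- spinach_a: green spinach dumpling inside the green-edged bay, to be left alone; frozen hard, upright round dumpling, 40 mm across its straight side and 33 mm tall with its frilled top, 30 g, standing loose on the table (mass varies a little); slides when pushed low on its side; origin at the centre of its underside, z up
- spinach_b: green spinach dumpling inside the green-edged bay, to be left alone; frozen hard, upright round dumpling, 40 mm across its straight side and 33 mm tall with its frilled top, 30 g, standing loose on the table (mass varies a little); slides when pushed low on its side; origin at the centre of its underside, z up
- jar: closed amber glass jar with a red cap, 40 mm across, 58 mm tall, 150 g, standing loose in the same row as the pork dumplings; leave it alone; origin at the centre of its underside
- cup: empty white sauce cup, 42 mm across the rim, 45 mm tall, 80 g, standing loose in the same row as the pork dumplings; leave it alone; origin at the centre of its underside
- tub: empty clear plastic tub, 120 x 170 x 55 mm, loose, off to the left; leave it alone; origin at the centre of its underside
- spatula: spatula, 260 mm long, lying loose off to the left; leave it alone; x along it towards the blade
- sauce: green glass bottle with a white cap, 56 mm across, 170 mm tall, loose, off to the right; leave it alone; origin at the centre of its underside
Not all that is in view belongs to the job. What is shaped like the pork_a but blue is not meant. Leave any purple look-alike of the pork_b alone.

How it is judged:
By the outcome, as a careful person would: the job done as asked, in the order asked, and still so for the second after the job is handed in, with the robot touching nothing.
It also fails if it takes over 72 s, if anything falls off the work surface, if the arm or the gripper's body presses on something with over 40 N, if the wrist force passes 120 N, or if a joint passes its speed limit or range.

## Working session

There is one attempt and no reset: what is moved stays moved. The work goes in short steps, Python scripts to look and compute and a tool call to move; the robot and the scene stay as the last step left them, time stands still between calls to the robot, and variables do not carry over. Pictures are saved under pics/ and viewed, and the job is handed in when it is done.

Besides the shell and the picture viewer there is one more tool, called as name(argument=value, ...) on one line, values as JSON. send_rows: Moves the arm, as the interface text tells. Its arguments: {"type":"object","properties":{"rows":{"type":"array","items":{"type":"array","items":{"type":"number"}}},"force":{"type":"number"}},"required":["rows"]}

```bash
ls; mkdir -p pics; python3 - <<'E'
from plant import bot, read_camera
import cv2
print(bot.get_obs())
for n in ["top","side"]:
    c=read_camera(n); cv2.imwrite(f"pics/{n}0.png",c["img"][:,:,::-1]); print(n,c["K"],c["cam_to_world"])
E
```

```text
pics
{'time': 0.0, 'joint_positions': array([ 1.10431478e+00,  1.04689787e-01,  9.64730703e-02,  1.56392065e+00,
       -4.09615115e-05,  1.35309078e+00]), 'qd': array([-0.00014992,  0.00100708, -0.0009462 ,  0.00031381, -0.0015693 ,
        0.00068   ]), 'joint_torque': array([ 1.78467335e-04, -5.56931162e+01,  5.03648472e+01,  1.72415801e-02,
       -3.40219103e-04,  5.65101118e-06]), 'tcp_pos': array([0.14757941, 0.58121412, 0.23053   ]), 'orientation': array([-3.89718355e-01, -3.11691129e+00,  2.00576295e-03]), 'wrist_force': array([ 0.23049495, -0.23405806,  0.15666252]), 'moment': array([ 0.01262802, -0.0083722 , -0.00118919]), 'opening': 0.08522660137289967}
top [[498.90329821   0.         266.93630134]
 [  0.         498.90329821 211.24677339]
 [  0.           0.           1.        ]] [[ 2.35806142e-03  9.83363969e-01 -1.81630788e-01  2.89193656e-01]
 [-9.99982836e-01  1.34462138e-03 -5.70260548e-03  4.83892283e-02]
 [-5.36351212e-03  1.81641117e-01  9.83350262e-01  1.39160376e+00]
 [ 0.00000000e+00  0.00000000e+00  0.00000000e+00  1.00000000e+00]]
side [[500.82394539   0.         278.36771461]
 [  0.         500.82394539 207.87943711]
 [  0.           0.           1.        ]] [[ 0.98887219  0.11711907 -0.0917329   0.39806657]
 [-0.14851724  0.74143266 -0.65438539 -0.7776514 ]
 [-0.00862724  0.66072743  0.75057634  0.99293473]
 [ 0.          0.          0.          1.        ]]
```

View pics/top0.png

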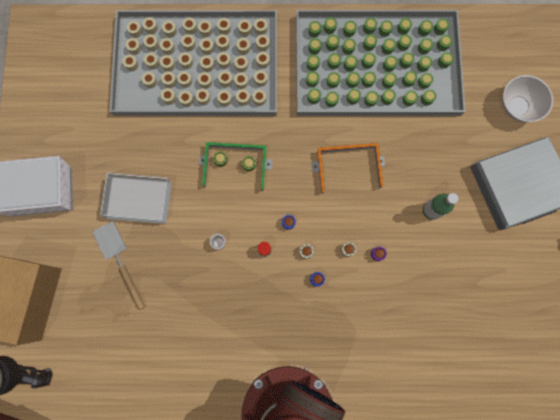

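View pics/side0.png

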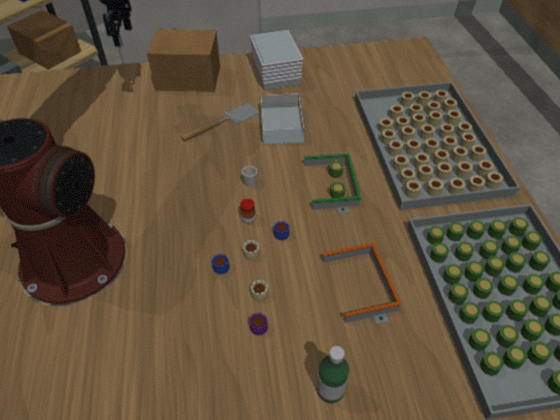

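Top view: pork candidates are at (306,252) and (349,249), both pale with brown filling. The look-alikes are blue at (288,222) and (317,279), and purple at (378,254). The jar is at (264,248), the cup at (217,242), and the orange bay around (350,165). Next I'll confirm with an enlarged crop and measure.

```bash
cat > h.py <<'E'
import numpy as np, cv2
from plant import bot, read_camera, silhouettes, landmark_of
def world(c,px,z):
    "intersect pixel ray with plane z"
    K=c["K"];T=c["cam_to_world"]
    px=np.atleast_2d(px).astype(float)
    d=np.c_[(px[:,0]-K[0,2])/K[0,0],-(px[:,1]-K[1,2])/K[1,1],-np.ones(len(px))]@T[:3,:3].T
    o=T[:3,3]; return o+d*((z-o[2])/d[:,2])[:,None]
def depthw(c,px):
    K=c["K"];T=c["cam_to_world"];px=np.atleast_2d(px).astype(int)
    z=c["z_map"][px[:,1],px[:,0]]
    p=np.c_[(px[:,0]-K[0,2])/K[0,0]*z,-(px[:,1]-K[1,2])/K[1,1]*z,-z]
    return p@T[:3,:3].T+T[:3,3]
E
python3 - <<'E'
from h import *
for n in ["top","side"]:
    c=read_camera(n)
    if n=="top":
        cv2.imwrite("pics/crop1.png",cv2.resize(c["img"][125:300,190:410,::-1],None,fx=3.4,fy=3.4,interpolation=cv2.INTER_CUBIC))
    for k in ["pork_a","jar","cup","bay_pork","bay_spinach"]:
        for r in silhouettes(n,k)[:8]:
            if r["score"]<.3: continue
            v,u=np.nonzero(r["pixels"]); p=depthw(c,np.c_[u,v])
            p=p[p[:,2]>0.008]
            if len(p)==0: continue
            lo,hi=np.percentile(p,2,0),np.percentile(p,98,0)
            print(n,k,round(r["score"],2),np.round(r["bbox"]),"mid",np.round((lo+hi)/2,3)[:2],"size",np.round(hi-lo,3),np.round(hi[2],3), c["img"][v,u].mean(0).round())
        for r in landmark_of(n,k)[:6]:
            if r["score"]>.3: print("   lm",round(r["score"],2),np.round(r["point"],1),world(c,r["point"],0)[0].round(3))
E
```

```text
top pork_a 0.67 [308. 252.  14.  18.] mid [ 0.429 -0.05 ] size [0.034 0.035 0.019] 0.038 [132. 109.  87.]
top pork_a 0.62 [378. 256.  18.  17.] mid [ 0.423 -0.248] size [0.037 0.036 0.025] 0.038 [101.  62.  77.]
top pork_a 0.53 [316. 281.  18.  12.] mid [ 0.353 -0.078] size [0.035 0.035 0.024] 0.038 [85. 67. 85.]
top pork_a 0.47 [350. 251.  14.  15.] mid [ 0.436 -0.166] size [0.037 0.036 0.025] 0.041 [133. 110.  87.]
   lm 0.56 [376.  255.6] [ 0.421 -0.248  0.   ]
   lm 0.5 [350.9 251.3] [ 0.433 -0.178  0.   ]
   lm 0.48 [316.5 281.9] [ 0.348 -0.081  0.   ]
   lm 0.48 [288.3 223.7] [ 0.511 -0.004  0.   ]
   lm 0.44 [304.9 252.4] [ 0.429 -0.05   0.   ]
top jar 0.51 [266. 248.  12.  14.] mid [0.434 0.065] size [0.035 0.03  0.034] 0.064 [162.  51.  39.]
   lm 0.67 [263.4 252.1] [0.43  0.066 0.   ]
top cup 0.49 [218. 242.  13.  19.] mid [0.455 0.192] size [0.038 0.038 0.041] 0.05 [148. 141. 136.]
   lm 0.62 [224.5 241.9] [0.459 0.175 0.   ]
top bay_pork 0.64 [348. 167.  74.  53.] mid [ 0.67  -0.175] size [0.13  0.177 0.03 ] 0.039 [138.  95.  59.]
top bay_spinach 0.79 [235. 165.  77.  50.
[... 716 characters left out ...]
0.161  0.   ]
   lm 0.53 [249.7 253.5] [ 0.428 -0.048  0.   ]
   lm 0.51 [282.4 237.2] [ 0.515 -0.011  0.   ]
side jar 0.92 [247. 210.  11.  29.] mid [0.436 0.062] size [0.036 0.034 0.053] 0.063 [100.  53.  39.]
side jar 0.39 [283. 118.  44.  52.] mid [0.578 0.422] size [0.126 0.18  0.051] 0.059 [112. 117. 116.]
   lm 0.59 [248.8 215.1] [0.439 0.075 0.   ]
side cup 0.55 [253. 174.  17.  17.] mid [0.455 0.191] size [0.036 0.04  0.039] 0.05 [104.  99.  92.]
   lm 0.49 [251.4 183. ] [0.459 0.19  0.   ]
side bay_spinach 0.83 [332. 184.  55.  56.] mid [0.675 0.148] size [0.125 0.175 0.03 ] 0.039 [59. 77. 58.]
   lm 0.8 [327.6 184.9] [0.666 0.15  0.   ]
   lm 0.68 [253.8 180.5] [0.467 0.199 0.   ]
```

View pics/crop1.png

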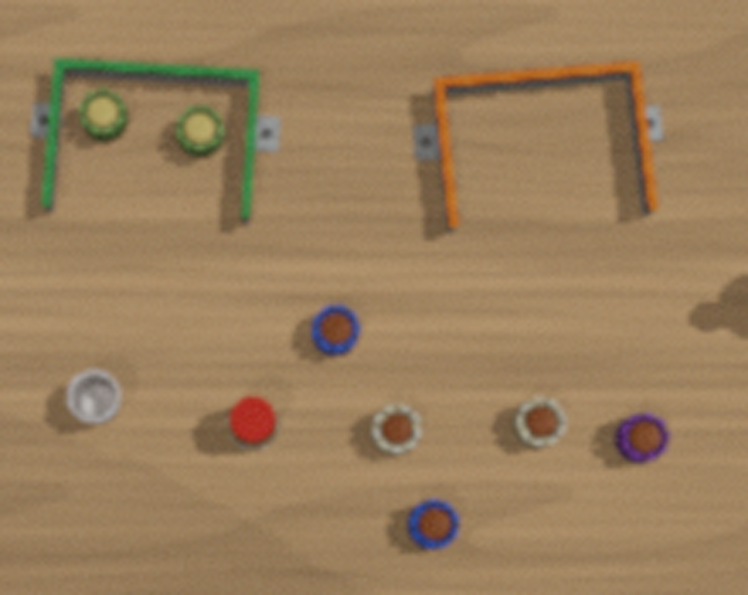

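```bash
python3 - <<'E'
from h import *
c=read_camera("top")
cp=np.array([[440,80],[635,70],[453,225],[653,208]])/3.4+[190,125]
w=world(c,cp,0.033);print("corners outer-mid strip BL BR FL FR",w.round(4)[:,:2])
Z=c["z_map"];vv,uu=np.mgrid[0:420,0:560]
P=depthw(c,np.c_[uu.ravel(),vv.ravel()]).reshape(420,560,3)
# orange mask fit
img=c["img"];hsv=cv2.cvtColor(img,cv2.COLOR_RGB2HSV)
m=(hsv[...,0]<16)&(hsv[...,0]>5)&(hsv[...,1]>170)&(hsv[...,2]>90)
m[:135]=0;m[200:]=0;m[:,:305]=0;m[:,395:]=0
v,u=np.nonzero(m);q=world(c,np.c_[u,v],0.033)[:,:2].astype(np.float32)
r=cv2.minAreaRect(q);print(len(q),r)
b=cv2.boxPoints(r);print(b.round(3))
for n,s in dict(box=np.s_[255:345,0:60],wbox=np.s_[155:215,0:72],tub=np.s_[170:225,100:172],sauce=np.s_[185:225,420:460],grey=np.s_[140:230,470:560]).items():
    p=P[s].reshape(-1,3);p=p[p[:,2]>.02];print(n,p.min(0).round(3),p.max(0).round(3))
E
```

```text
corners outer-mid strip BL BR FL FR [[ 0.7211 -0.092 ]
 [ 0.7298 -0.2546]
 [ 0.5973 -0.1006]
 [ 0.6117 -0.265 ]]
350 ((0.6681202054023743, -0.17635345458984375), (0.1268799602985382, 0.17263156175613403), 4.992622375488281)
[[ 0.597 -0.096]
 [ 0.612 -0.268]
 [ 0.739 -0.257]
 [ 0.724 -0.085]]
box [0.189 0.048 0.02 ] [0.412 0.763 1.392]
wbox [0.289 0.048 0.02 ] [0.678 0.784 1.392]
tub [0.289 0.048 0.02 ] [0.644 0.513 1.392]
sauce [ 0.289 -0.431  0.02 ] [0.574 0.048 1.392]
grey [ 0.289 -0.749  0.02 ] [0.742 0.048 1.392]
```

```bash
python3 - <<'E'
from h import *
c=read_camera("top")
for p in [(55,270),(35,300),(30,335),(20,270),(50,300),(40,378),(15,375)]:
    print(p,depthw(c,[p])[0].round(3))
# plan in tool frame
from scipy.spatial.transform import Rotation as R
o=bot.get_obs();Rm=R.from_rotvec(o["orientation"]).as_matrix();print(Rm.round(3))
pts=[[.30,.40,.23],[.394,-.026,.23]]
a=o["tcp_pos"]
for t in pts: print(((np.array(t)-a)@Rm*100).round(2)); a=np.array(t)
E
```

```text
(55, 270) [0.377 0.631 0.035]
(35, 300) [0.296 0.646 0.104]
(30, 335) [0.208 0.663 0.078]
(20, 270) [0.37  0.672 0.143]
(50, 300) [0.297 0.645 0.019]
(40, 378) [0.139 0.514 0.337]
(15, 375) [0.151 0.545 0.379]
[[-0.969  0.246  0.   ]
 [ 0.246  0.969  0.   ]
 [-0.     0.    -1.   ]]
[-19.23 -13.85   0.13]
[-19.6  -38.97  -0.  ]
```

send_rows(rows=[[-3.8,-2.8,0,4,0.4],[-3.8,-2.8,0,4,0.4],[-3.8,-2.8,0,4,0.4],[-3.8,-2.8,0,4,0.4],[-3.8,-2.8,0,4.6,0.4]], force=20)

```text
time: 1.92
tcp_pos: [0.2706, 0.3797, 0.2313]
orientation: [0.944, 2.996, 0.001]
wrist_force: [1.2, 0.2, 0.6]
opening: 0.0256
```

```bash
cat >> h.py <<'E'
from scipy.spatial.transform import Rotation as R
def plan(*pts):
    o=bot.get_obs();M=R.from_rotvec(o["orientation"]).as_matrix();a=o["tcp_pos"]
    print("t",o["time"].__round__(2),"tcp",a.round(4),"push dir deg",np.degrees(np.arctan2(-M[1,0],-M[0,0])).round(2),"tilt",M[2].round(3),"open",round(o["opening"],4),"F",o["wrist_force"].round(1),"q6",o["joint_positions"].round(2))
    for t in pts: print(t,"->",((np.array(t)-a)@M*100).round(2)); a=np.array(t)
E
python3 -c "
from h import *
plan([.394,-.026,.23])"
```

```text
t 1.93 tcp [0.2706 0.3797 0.2313] push dir deg -34.99 tilt [-0.     0.001 -1.   ] open 0.0256 F [1.2 0.2 0.6] q6 [ 0.67 -0.31 -0.29  1.59 -0.    1.28]
[0.394, -0.026, 0.23] -> [-33.38 -26.16   0.13]
```

send_rows(rows=[[-3.3,-2.6,0,0,0.4],[-3.3,-2.6,0,0,0.4],[-3.3,-2.6,0,0,0.4],[-3.3,-2.6,0,0,0.4],[-3.3,-2.6,0,0,0.4]])

```text
time: 2.55
tcp_pos: [0.3313, 0.1788, 0.2315]
orientation: [0.94, 2.997, 0.001]
wrist_force: [0.3, -0.2, 0.1]
opening: 0.0256
```

send_rows(rows=[[-3.3,-2.6,0,0,0.4],[-3.3,-2.6,0,0,0.4],[-3.3,-2.6,0,0,0.4],[-3.3,-2.6,0,0,0.4],[0,0,0,0,0.4]])

```text
time: 3.18
tcp_pos: [0.3804, 0.0171, 0.2312]
orientation: [0.947, 2.995, -0.0]
wrist_force: [0.0, 0.5, -0.7]
opening: 0.0253
```

```bash
python3 -c "
from h import *
plan([.394,-.026,.23])
for n in ['top','wrist']:
  c=read_camera(n);cv2.imwrite('pics/%s1.png'%n,c['img'][:,:,::-1])
print(c['K'],c['hand_eye'])
"
```

```text
t 3.17 tcp [0.3804 0.0171 0.2312] push dir deg -35.09 tilt [-0. -0. -1.] open 0.0253 F [ 0.   0.5 -0.7] q6 [-0.3  -0.58 -0.49  1.66 -0.    0.31]
[0.394, -0.026, 0.23] -> [-3.59 -2.74  0.12]
[[325.1922621    0.         280.62124567]
 [  0.         325.1922621  215.41355209]
 [  0.           0.           1.        ]] [[ 5.45012097e-04  9.62403681e-01  2.71622638e-01  6.88116595e-02]
 [ 9.99999819e-01 -4.55762714e-04 -3.91662068e-04 -5.77371103e-04]
 [-2.53141545e-04  2.71622802e-01 -9.62403756e-01 -1.43875035e-01]
 [ 0.00000000e+00  0.00000000e+00  0.00000000e+00  1.00000000e+00]]
```

View pics/wrist1.png

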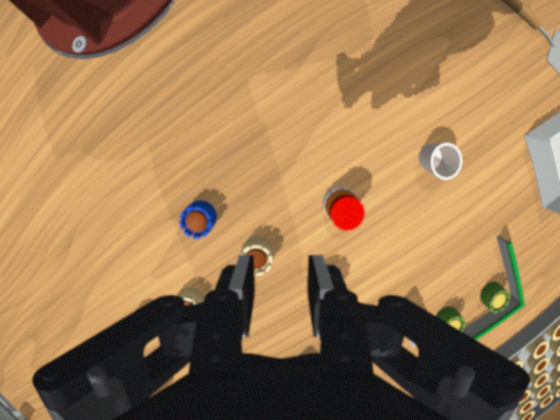

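Wrist view: pork A is at (257,258) just ahead of the fingers, the blue one at (197,219), and the jar at (345,212). The jaws are square to the push direction. Next I move to the start spot and descend.

send_rows(rows=[[-1.8,-1.4,0,0,0.4],[-1.8,-1.3,0,0,0.4],[0,0,4,0,0.4],[0,0,4,0,0.4],[0,0,0,0,0.4]])

```text
time: 3.9
tcp_pos: [0.3924, -0.0218, 0.1491]
orientation: [-0.937, -2.994, -0.001]
wrist_force: [0.3, 1.2, 0.7]
opening: 0.0256
```

```bash
python3 -c "
from h import *
plan([.394,-.026,.009],[.672,-.22,.009])"
```

```text
t 3.9 tcp [ 0.3924 -0.0218  0.1491] push dir deg -34.76 tilt [ 0.004 -0.001 -1.   ] open 0.0256 F [0.3 1.2 0.7] q6 [-0.39 -0.56 -0.63  1.51  0.    0.21]
[0.394, -0.026, 0.009] -> [-0.44 -0.24 14.01]
[0.672, -0.22, 0.009] -> [-33.9   -0.09  -0.15]
```

send_rows(rows=[[0,-0.2,3.5,0,0.4],[0,0,3.5,0,0.4],[0,0,3.5,0,0.4],[0,0,2.5,0,0.4],[0,0,0,0,0.4]])

```text
time: 4.53
tcp_pos: [0.3927, -0.0244, 0.0217]
orientation: [-0.939, -2.997, -0.0]
wrist_force: [0.9, -0.2, -0.1]
opening: 0.0257
```

```bash
python3 -c "
from h import *
plan([.394,-.026,.009])
for n in ['side']:
  c=read_camera(n);cv2.imwrite('pics/%s2.png'%n,cv2.resize(c['img'][150:390,130:430,::-1],None,fx=2.5,fy=2.5))
"
```

```text
t 4.53 tcp [ 0.3927 -0.0244  0.0217] push dir deg -34.79 tilt [ 0.001 -0.    -1.   ] open 0.0257 F [ 0.9 -0.2 -0.1] q6 [-0.4  -0.51 -0.83  1.26  0.    0.21]
[0.394, -0.026, 0.009] -> [-0.2  -0.06  1.27]
```

View pics/side2.png

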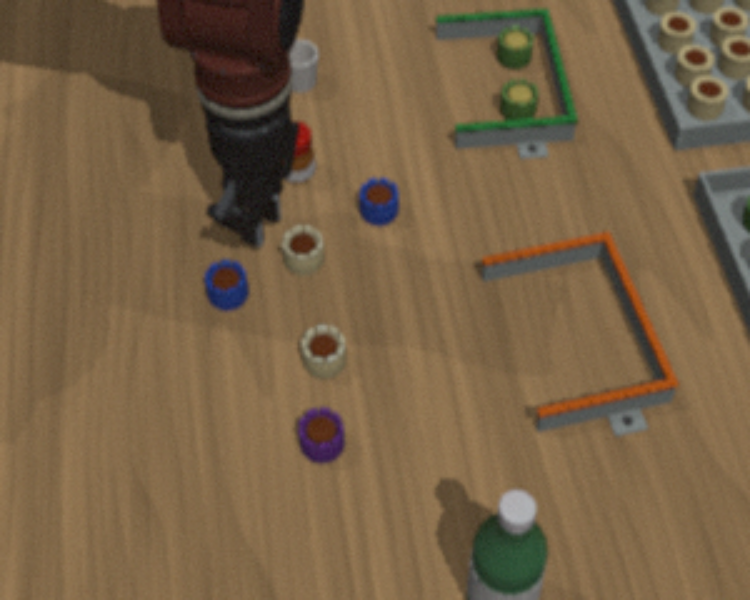

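send_rows(rows=[[0,0,1.0,0,0.4],[0,0,0.3,0,0.4],[-0.5,0,0,0,0.4],[-0.5,0,0,0,0.4],[-0.5,0,0,0,0.4]])

```text
time: 5.2
tcp_pos: [0.4058, -0.034, 0.0085]
orientation: [0.941, 2.997, 0.0]
wrist_force: [0.4, -0.4, 0.0]
opening: 0.0255
```

send_rows(rows=[[-0.5,0,0,0,0.4],[-0.5,0,0,0,0.4],[-0.6,0,0,0,0.4],[-0.7,0,0,0,0.4],[-0.7,0,0,0,0.4]])

```text
time: 5.82
tcp_pos: [0.4303, -0.0511, 0.0083]
orientation: [0.941, 2.997, 0.0]
wrist_force: [0.3, 0.1, 0.2]
opening: 0.0255
```

```bash
python3 -c "
from h import *
plan([.647,-.1986,.009])
for n in ['side']:
  c=read_camera(n);cv2.imwrite('pics/%s3.png'%n,cv2.resize(c['img'][150:390,130:430,::-1],None,fx=2.5,fy=2.5))
"
```

```text
t 5.83 tcp [ 0.4303 -0.0511  0.0083] push dir deg -34.86 tilt [-0.  0. -1.] open 0.0255 F [0.3 0.1 0.2] q6 [-0.42 -0.35 -0.73  1.19  0.    0.19]
[0.647, -0.1986, 0.009] -> [-26.21   0.28  -0.07]
```

View pics/side3.png

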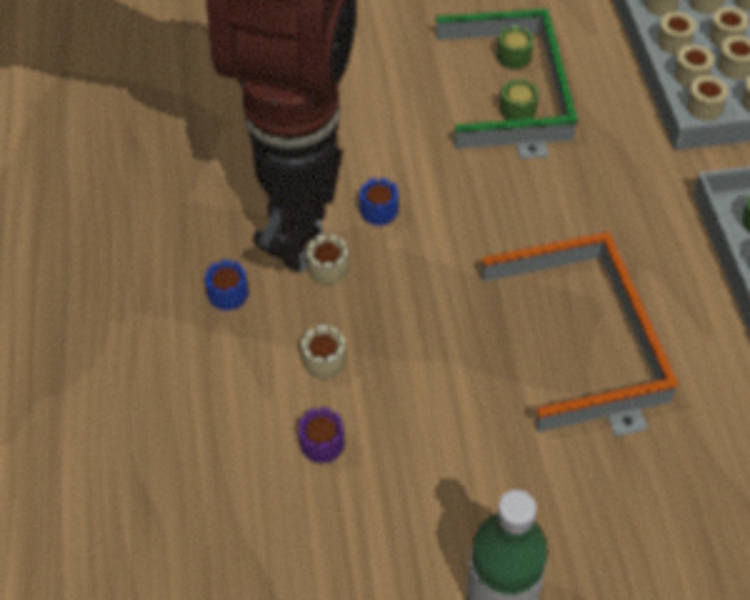

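Pork A has moved a little, to about (327,258) in the crop, upright and cradled. I'll keep pushing.

send_rows(rows=[[-0.9,0,0,0,0.4],[-1.0,0,0,0,0.4],[-1.0,0,0,0,0.4],[-1.0,0,0,0,0.4],[-1.0,0,0,0,0.4]])

```text
time: 6.5
tcp_pos: [0.4707, -0.0793, 0.0083]
orientation: [-0.941, -2.997, -0.0]
wrist_force: [-0.7, 0.5, 0.2]
opening: 0.0255
```

send_rows(rows=[[-1.0,0,0,0,0.4],[-1.0,0,0,0,0.4],[-1.0,0,0,0,0.4],[-1.0,0,0,0,0.4],[-1.0,0,0,0,0.4]])

```text
time: 7.12
tcp_pos: [0.5116, -0.1078, 0.0083]
orientation: [-0.941, -2.997, -0.0]
wrist_force: [0.2, 0.4, 0.5]
opening: 0.0254
```

```bash
python3 -c "
from h import *
plan([.647,-.1986,.009])
for n in ['side']:
  c=read_camera(n);cv2.imwrite('pics/%s4.png'%n,cv2.resize(c['img'][150:390,130:430,::-1],None,fx=2.5,fy=2.5))
"
```

```text
t 7.12 tcp [ 0.5116 -0.1078  0.0083] push dir deg -34.85 tilt [ 0.  0. -1.] open 0.0254 F [0.2 0.4 0.5] q6 [-0.46 -0.04 -0.46  1.15  0.    0.15]
[0.647, -0.1986, 0.009] -> [-16.3    0.28  -0.07]
```

View pics/side4.png

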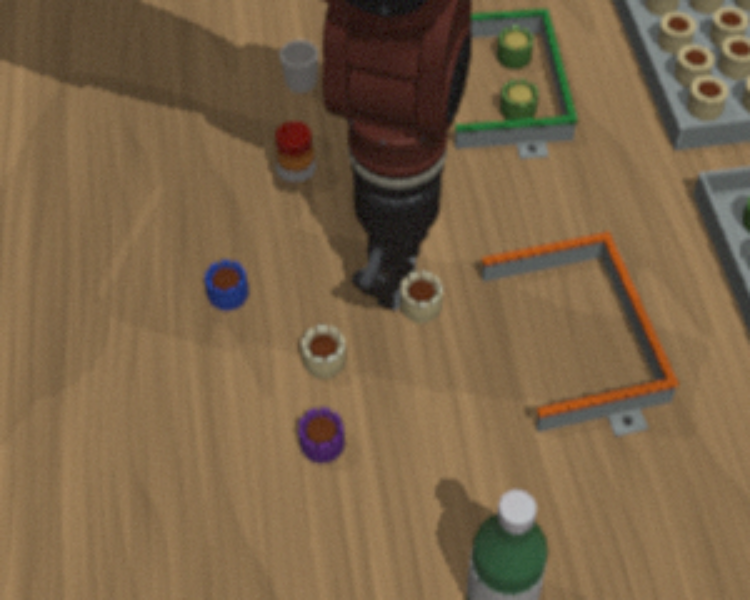

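Still cradled at (422,297), heading into the bay mouth.

send_rows(rows=[[-1.0,0,0,0,0.4],[-1.0,0,0,0,0.4],[-1.0,0,0,0,0.4],[-1.0,0,0,0,0.4],[-1.0,0,0,0,0.4]])

```text
time: 7.8
tcp_pos: [0.5527, -0.1364, 0.0083]
orientation: [-0.941, -2.997, -0.0]
wrist_force: [0.1, 0.4, 0.8]
opening: 0.026
```

send_rows(rows=[[-1.0,0,0,0,0.4],[-1.0,0,0,0,0.4],[-1.0,0,0,0,0.4],[-1.0,0,0,0,0.4],[-1.0,0,0,0,0.4]])

```text
time: 8.43
tcp_pos: [0.5937, -0.1649, 0.0083]
orientation: [0.941, 2.997, 0.0]
wrist_force: [-0.2, -1.1, 0.0]
opening: 0.0253
```

```bash
python3 -c "
from h import *
plan([.647,-.1986,.009])
for n in ['side']:
  c=read_camera(n);cv2.imwrite('pics/%s5.png'%n,cv2.resize(c['img'][150:390,130:430,::-1],None,fx=2.5,fy=2.5))
"
```

```text
t 8.43 tcp [ 0.5937 -0.1649  0.0083] push dir deg -34.85 tilt [ 0.  0. -1.] open 0.0253 F [-0.2 -1.1  0. ] q6 [-0.48  0.23 -0.17  1.17  0.    0.13]
[0.647, -0.1986, 0.009] -> [-6.3   0.28 -0.07]
```

View pics/side5.png

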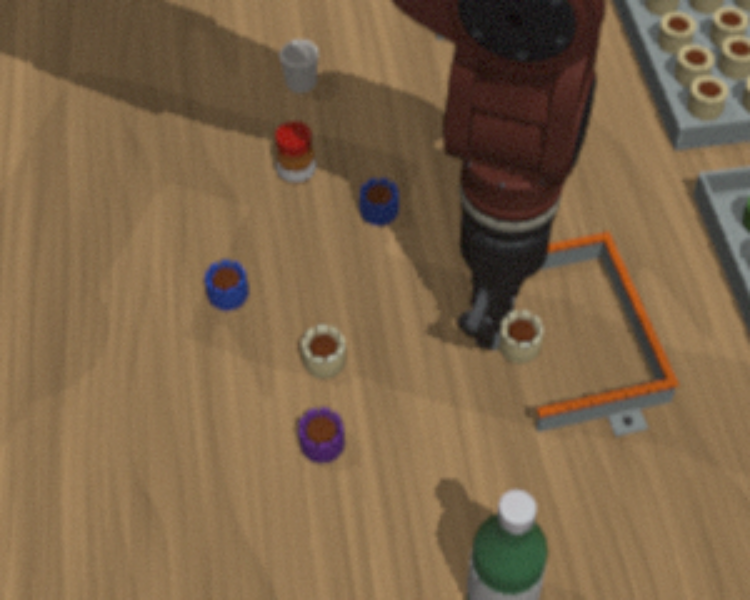

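send_rows(rows=[[-1.0,0,0,0,0.4],[-1.0,0,0,0,0.4],[-1.0,0,0,0,0.4],[-1.0,0,0,0,0.4],[-0.8,0,0,0,0.4]])

```text
time: 9.1
tcp_pos: [0.6331, -0.1924, 0.0083]
orientation: [0.941, 2.997, 0.0]
wrist_force: [0.8, 0.8, -0.6]
opening: 0.0257
```

send_rows(rows=[[-0.7,0,0,0,0.4],[-0.5,0,0,0,0.4],[-0.2,0,0,0,0.4],[0,0,0,0,0.4],[0.3,0,0,0,0.4]])

```text
time: 9.72
tcp_pos: [0.6415, -0.1981, 0.0083]
orientation: [0.941, 2.997, 0.0]
wrist_force: [0.8, 1.1, 0.1]
opening: 0.0259
```

send_rows(rows=[[1.0,0,0,0,0.4],[2.0,0,0,0,0.4],[3.0,0,0,0,0.4],[3.0,0,-2,0,0.4],[0,0,-3,0,0.4]])

```text
time: 10.35
tcp_pos: [0.5645, -0.1444, 0.0572]
orientation: [-0.938, -2.994, -0.001]
wrist_force: [0.2, -0.1, 0.1]
opening: 0.0258
```

send_rows(rows=[[0,0,-4,0,0.4],[0,0,-4,0,0.4],[0,0,-2,0,0.4]])

```text
time: 10.72
tcp_pos: [0.5681, -0.1468, 0.1607]
orientation: [0.94, 2.995, -0.001]
wrist_force: [-0.4, -1.2, -0.1]
opening: 0.0254
```

```bash
cat > look.py <<'E'
from h import *
import sys
C=np.array([.6655,-.176]);yaw=np.radians(5);B=np.array([[np.cos(yaw),-np.sin(yaw)],[np.sin(yaw),np.cos(yaw)]])
for n in ['top','side']:
    c=read_camera(n)
    cr=c['img'][150:390,130:430,::-1] if n=='side' else c['img'][125:300,190:410,::-1]
    cv2.imwrite('pics/%s_%s.png'%(n,sys.argv[1]),cv2.resize(cr,None,fx=2.5,fy=2.5))
    for r in silhouettes(n,'pork_a')[:8]:
        if r["score"]<.3: continue
        v,u=np.nonzero(r["pixels"]); p=depthw(c,np.c_[u,v]);p=p[(p[:,2]>.008)&(p[:,2]<.06)]
        if len(p)<10: continue
        lo,hi=np.percentile(p,2,0),np.percentile(p,98,0);m=((lo+hi)/2)[:2]
        print(n,round(r["score"],2),np.round(r["bbox"][:2]),m.round(3),"z",hi[2].round(3),"bay",((m-C)@B).round(3),c["img"][v,u].mean(0).round())
plan()
E
python3 look.py 6
```

```text
top 0.64 [288. 223.] [ 0.511 -0.001] z 0.038 bay [-0.139  0.188] [79. 65. 86.]
side 0.86 [262. 288.] [ 0.437 -0.169] z 0.037 bay [-0.227  0.027] [116. 100.  77.]
side 0.83 [365. 295.] [ 0.666 -0.216] z 0.036 bay [-0.003 -0.04 ] [113.  97.  74.]
side 0.67 [281. 230.] [ 0.514 -0.005] z 0.036 bay [-0.136  0.184] [42. 40. 63.]
side 0.61 [258. 324.] [ 0.425 -0.252] z 0.036 bay [-0.246 -0.055] [76. 42. 67.]
side 0.59 [222. 264.] [ 0.356 -0.082] z 0.036 bay [-0.301  0.121] [52. 50. 81.]
t 10.93 tcp [ 0.5673 -0.1466  0.157 ] push dir deg -34.85 tilt [ 0.001 -0.    -1.   ] open 0.0256 F [ 0.2  0.8 -0.3] q6 [-0.48  0.06 -0.08  1.43  0.    0.13]
```

View pics/side_6.png

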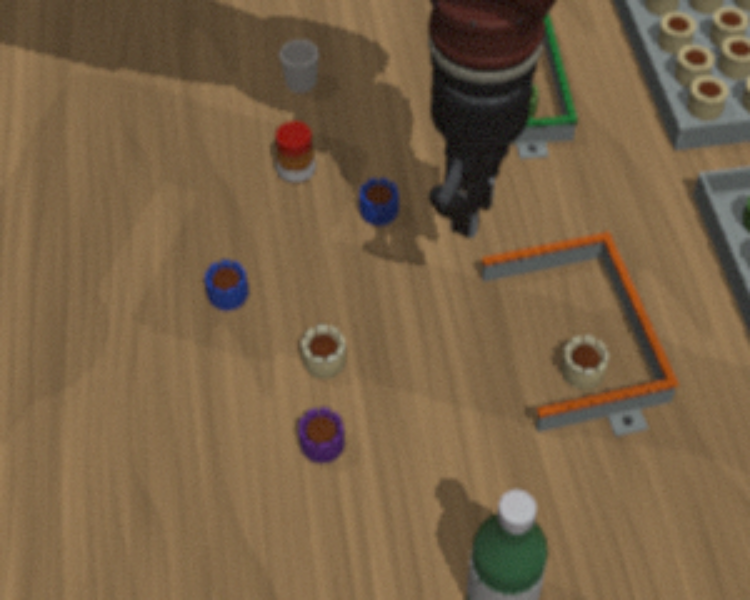

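A is upright in the bay at bay coordinates (-3,-40) mm, crop pixel (585,362). Next I turn the tool for B.

send_rows(rows=[[0,0,0,-10.4,0.4],[0,0,0,-10.4,0.4],[0,0,0,-10.4,0.4],[0,0,0,-10.4,0.4],[0,0,0,0,0.4]])

```text
time: 11.55
tcp_pos: [0.5668, -0.1464, 0.1561]
orientation: [0.183, -3.134, -0.003]
wrist_force: [-0.1, 0.3, -0.3]
opening: 0.0255
```

```bash
python3 -c "
from h import *
plan([.388,-.174,.157])"
```

```text
t 11.55 tcp [ 0.5668 -0.1464  0.1561] push dir deg 6.67 tilt [ 0.003  0.002 -1.   ] open 0.0255 F [-0.1  0.3 -0.3] q6 [-0.48  0.06 -0.08  1.43  0.   -0.59]
[0.388, -0.174, 0.157] -> [18.08 -0.67 -0.05]
```

send_rows(rows=[[4.5,-0.1,0,0,0.4],[4.5,-0.2,0,0,0.4],[4.5,-0.2,0,0,0.4],[4.5,-0.2,0,0,0.4],[0,0,0,0,0.4]])

```text
time: 12.18
tcp_pos: [0.3878, -0.175, 0.1574]
orientation: [0.174, -3.136, -0.001]
wrist_force: [0.9, -0.4, -0.2]
opening: 0.0257
```

send_rows(rows=[[0,0,0,0,0.4]])

```text
time: 12.3
tcp_pos: [0.39, -0.175, 0.1578]
orientation: [-0.18, 3.136, 0.0]
wrist_force: [0.7, -0.4, 0.7]
opening: 0.0254
```

```bash
python3 -c "
from h import *
plan([.388,-.174,.008])"
```

```text
t 12.3 tcp [ 0.39   -0.175   0.1578] push dir deg 6.56 tilt [-0.  0. -1.] open 0.0254 F [ 0.7 -0.4  0.7] q6 [-0.73 -0.44 -0.53  1.49  0.   -0.84]
[0.388, -0.174, 0.008] -> [ 0.19  0.12 14.98]
```

send_rows(rows=[[0.2,0.1,4,0,0.4],[0,0,4,0,0.4],[0,0,3.5,0,0.4],[0,0,2.2,0,0.4],[0,0,0,0,0.4]])

```text
time: 12.92
tcp_pos: [0.387, -0.1727, 0.0194]
orientation: [0.184, -3.133, -0.005]
wrist_force: [-1.7, 0.7, 0.5]
opening: 0.026
```

```bash
python3 -c "
from h import *
plan([.635,-.144,.008])"
```

```text
t 12.93 tcp [ 0.387  -0.1727  0.0194] push dir deg 6.72 tilt [ 0.003  0.003 -1.   ] open 0.026 F [-1.7  0.7  0.5] q6 [-0.73 -0.39 -0.74  1.22  0.   -0.85]
[0.635, -0.144, 0.008] -> [-24.97  -0.05   1.07]
```

send_rows(rows=[[0,0,0.8,0,0.4],[0,0,0.3,0,0.4],[-0.5,0,0,0,0.4],[-0.5,0,0,0,0.4],[-0.5,0,0,0,0.4]])

```text
time: 13.55
tcp_pos: [0.4032, -0.1725, 0.0106]
orientation: [-0.185, 3.136, -0.001]
wrist_force: [0.8, -0.4, -0.4]
opening: 0.0254
```

send_rows(rows=[[-0.5,0,0,0,0.4],[-0.5,0,0,0,0.4],[-0.6,0,0,0,0.4],[-0.7,0,0,0,0.4],[-0.7,0,0,0,0.4]])

```text
time: 14.18
tcp_pos: [0.4329, -0.1688, 0.0103]
orientation: [-0.185, 3.136, 0.0]
wrist_force: [-1.1, 0.9, -0.2]
opening: 0.0261
```

```bash
python3 look.py 7; python3 -c "
from h import *
plan([.635,-.144,.008])"
```

```text
top 0.73 [365. 170.] [ 0.665 -0.212] z 0.038 bay [-0.004 -0.036] [140. 117.  93.]
top 0.71 [288. 222.] [ 0.512 -0.001] z 0.038 bay [-0.138  0.188] [100.  81. 100.]
side 0.75 [256. 326.] [ 0.424 -0.251] z 0.036 bay [-0.247 -0.054] [80. 45. 70.]
side 0.73 [364. 294.] [ 0.666 -0.216] z 0.036 bay [-0.003 -0.04 ] [120. 103.  79.]
side 0.7 [274. 286.] [ 0.468 -0.167] z 0.037 bay [-0.196  0.026] [117. 100.  76.]
side 0.66 [222. 265.] [ 0.355 -0.081] z 0.036 bay [-0.301  0.121] [51. 50. 85.]
t 14.38 tcp [ 0.4324 -0.1688  0.0102] push dir deg 6.76 tilt [ 0.  0. -1.] open 0.0256 F [-0.4  0.3  0.4] q6 [-0.66 -0.24 -0.64  1.17  0.   -0.77]
t 14.38 tcp [ 0.4324 -0.1688  0.0102] push dir deg 6.76 tilt [ 0.  0. -1.] open 0.0256 F [-0.4  0.3  0.4] q6 [-0.66 -0.24 -0.64  1.17  0.   -0.77]
[0.635, -0.144, 0.008] -> [-20.41   0.07   0.22]
```

View pics/side_7.png

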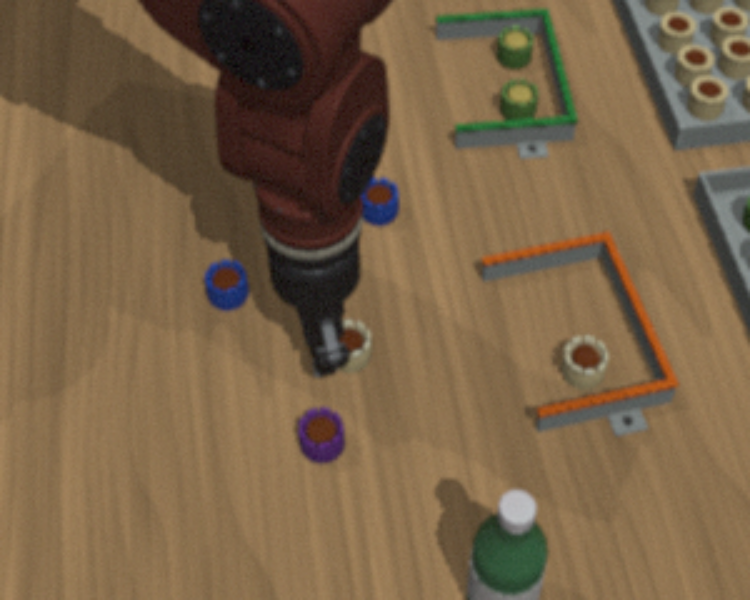

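B is cradled and upright at (352,344) in the crop. Continuing.

send_rows(rows=[[-0.9,0,0.1,0,0.4],[-1.0,0,0.1,0,0.4],[-1.0,0,0,0,0.4],[-1.0,0,0,0,0.4],[-1.0,0,0,0,0.4]])

```text
time: 15.0
tcp_pos: [0.4818, -0.163, 0.0083]
orientation: [-0.185, 3.136, 0.0]
wrist_force: [-1.2, -0.3, 2.3]
opening: 0.0258
```

send_rows(rows=[[-1.0,0,0,0,0.4],[-1.0,0,0,0,0.4],[-1.0,0,0,0,0.4],[-1.0,0,0,0,0.4],[-1.0,0,0,0,0.4]])

```text
time: 15.62
tcp_pos: [0.5314, -0.1572, 0.0083]
orientation: [-0.185, 3.136, 0.0]
wrist_force: [-1.8, 0.5, 1.0]
opening: 0.026
```

```bash
python3 look.py 8; python3 -c "
from h import *
plan([.635,-.144,.008])"
```

```text
top 0.7 [379. 258.] [ 0.424 -0.251] z 0.037 bay [-0.248 -0.054] [118.  70.  82.]
top 0.51 [287. 223.] [ 0.511 -0.001] z 0.038 bay [-0.138  0.188] [75. 61. 79.]
top 0.36 [337. 165.] [ 0.686 -0.144] z 0.038 bay [0.023 0.03 ] [153. 108.  69.]
side 0.84 [222. 263.] [ 0.356 -0.081] z 0.037 bay [-0.3    0.121] [56. 54. 88.]
side 0.66 [364. 296.] [ 0.666 -0.216] z 0.037 bay [-0.003 -0.04 ] [120. 103.  79.]
side 0.54 [280. 232.] [ 0.506 -0.005] z 0.036 bay [-0.144  0.184] [38. 36. 57.]
side 0.53 [257. 323.] [ 0.425 -0.251] z 0.036 bay [-0.246 -0.054] [83. 47. 73.]
side 0.49 [317. 277.] [ 0.57  -0.156] z 0.036 bay [-0.094  0.028] [120. 104.  79.]
t 15.82 tcp [ 0.5307 -0.1571  0.0081] push dir deg 6.76 tilt [ 0.  0. -1.] open 0.0258 F [ 0.9 -0.3 -0.1] q6 [-0.52  0.05 -0.37  1.15  0.   -0.64]
t 15.82 tcp [ 0.5307 -0.1571  0.0081] push dir deg 6.76 tilt [ 0.  0. -1.] open 0.0258 F [ 0.9 -0.3 -0.1] q6 [-0.52  0.05 -0.37  1.15  0.   -0.64]
[0.635, -0.144, 0.008] -> [-1.051e+01  7.000e-02  1.000e-02]
```

View pics/side_8.png

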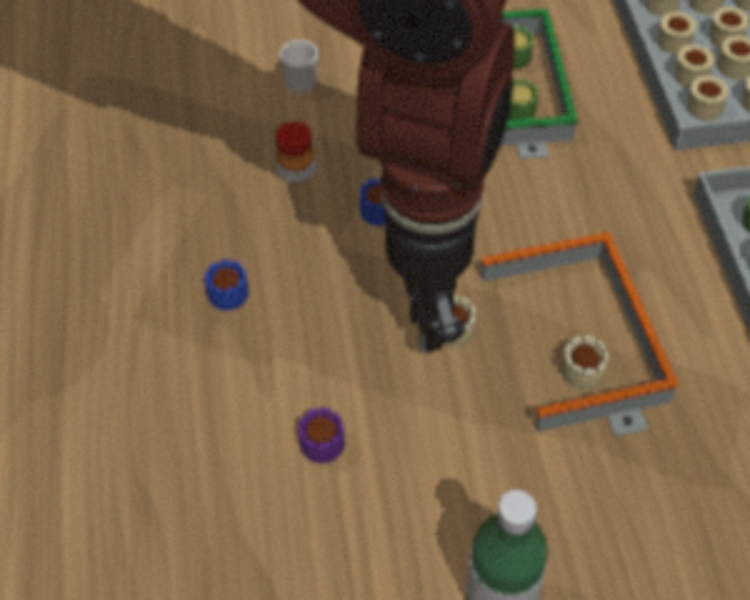

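send_rows(rows=[[-1.0,0,0,0,0.4],[-1.0,0,0,0,0.4],[-1.0,0,0,0,0.4],[-1.0,0,0,0,0.4],[-1.0,0,0,0,0.4]])

```text
time: 16.45
tcp_pos: [0.5811, -0.1513, 0.0082]
orientation: [0.185, -3.136, -0.0]
wrist_force: [0.3, 0.1, 0.1]
opening: 0.0256
```

send_rows(rows=[[-1.0,0,0,0,0.4],[-1.0,0,0,0,0.4],[-1.0,0,0,0,0.4],[-1.0,0,0,0,0.4],[-0.7,0,0,0,0.4]])

```text
time: 17.08
tcp_pos: [0.6277, -0.1458, 0.0083]
orientation: [-0.185, 3.136, 0.0]
wrist_force: [-0.1, -0.4, 0.6]
opening: 0.0258
```

send_rows(rows=[[-0.5,0,0,0,0.4],[-0.3,0,0,0,0.4],[0,0,0,0,0.4],[0.3,0,0,0,0.4],[1.0,0,0,0,0.4]])

```text
time: 17.7
tcp_pos: [0.6216, -0.1465, 0.0083]
orientation: [-0.185, 3.136, 0.0]
wrist_force: [-0.0, -0.0, 0.9]
opening: 0.0255
```

send_rows(rows=[[2.0,0,0,0,0.4],[3.0,0,0,0,0.4],[3.0,0,-2,0,0.4],[1,0,-4,0,0.4],[0,0,-4,0,0.4]])

```text
time: 18.32
tcp_pos: [0.531, -0.157, 0.1092]
orientation: [0.184, -3.136, -0.001]
wrist_force: [0.8, -0.6, 0.3]
opening: 0.0258
```

send_rows(rows=[[4,0,-4,0,0.4],[4,0,-4,0,0.4],[4,0,-2,0,0.4],[3,0,0,0,0.4],[0,0,0,0,0.4]])

```text
time: 18.95
tcp_pos: [0.3824, -0.175, 0.2086]
orientation: [-0.182, 3.135, -0.002]
wrist_force: [0.5, -1.0, -0.1]
opening: 0.0258
```

```bash
python3 look.py 9
```

```text
top 0.73 [335. 171.] [ 0.661 -0.14 ] z 0.037 bay [-0.002  0.036] [144. 120.  95.]
top 0.72 [318. 280.] [ 0.355 -0.078] z 0.037 bay [-0.301  0.125] [69. 55. 74.]
top 0.63 [364. 169.] [ 0.665 -0.212] z 0.036 bay [-0.004 -0.036] [144. 120.  95.]
top 0.59 [289. 223.] [ 0.511 -0.002] z 0.037 bay [-0.138  0.187] [101.  82. 103.]
side 0.75 [283. 232.] [ 0.513 -0.005] z 0.036 bay [-0.137  0.184] [55. 52. 84.]
side 0.7 [363. 293.] [ 0.666 -0.216] z 0.036 bay [-0.003 -0.04 ] [117. 101.  77.]
side 0.69 [220. 265.] [ 0.355 -0.082] z 0.036 bay [-0.301  0.121] [44. 44. 74.]
side 0.57 [355. 267.] [ 0.662 -0.143] z 0.036 bay [-0.001  0.034] [117. 101.  77.]
side 0.53 [257. 324.] [ 0.425 -0.251] z 0.037 bay [-0.246 -0.054] [81. 47. 69.]
t 19.15 tcp [ 0.3839 -0.1745  0.2079] push dir deg 6.76 tilt [ 0.  0. -1.] open 0.0259 F [0.8 0.1 0.4] q6 [-0.74 -0.46 -0.45  1.58  0.   -0.86]
```

View pics/side_9.png

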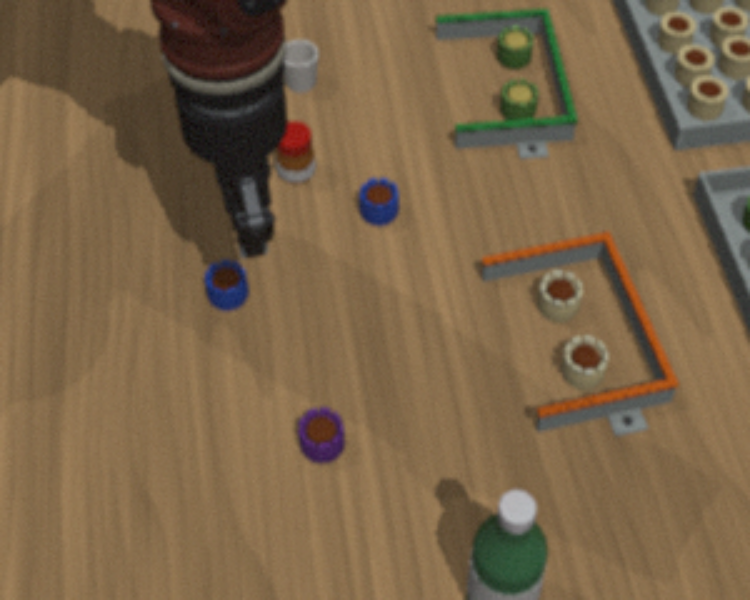

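View pics/top_9.png

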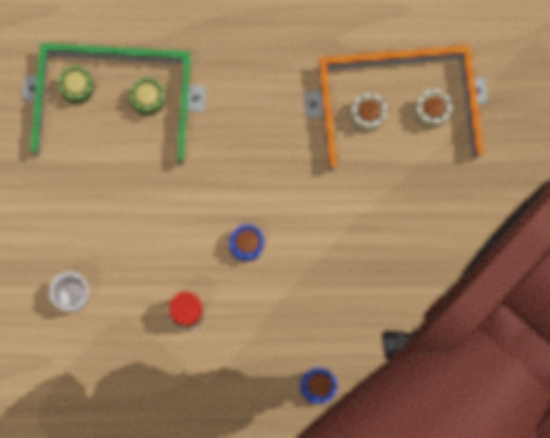

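Both pork dumplings stand upright inside the orange bay, at (369,110) and (434,107) in the top crop. Everything else is where it was, and the arm is clear of the table.

```bash
python3 -c "
from plant import bot
print(bot.hand_in())"
```

```text
the job is handed in; nothing more can be done
None
```

Both pork dumplings are now fully inside the orange-edged bay, and I handed the job in at about 19 s of the 72 s allowed. I pushed each one along the table with the half-closed fingertips held about 8–10 mm above the surface. There was no pinching or lifting.

**Final positions:** measured from the middle of the bay, in mm (inside limits x ±60, y ±80), they stand at about (-3, -38) and (-2, +35). The top and side cameras agree within about 4 mm. Each dumpling is 40 mm across, so both have at least 20 mm to spare. Both look upright.

**Everything else:** the blue and purple look-alikes measured the same as at the start. In the last pictures the spinach dumplings, jar, cup and bottle looked where they started. I did not re-measure those, and the tub and spatula were outside the final crops, though the arm never came down near them.

**Forces and disagreements:** the wrist force readings stayed under about 3 N. The detector gave one low-score false hit inside the bay during the second push and sometimes missed things the arm was hiding. No final check failed.

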